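Close up a glue-up pile under the bench shelf: pressing plate on, then the weight

TASK

The cork laminations are glued up in the pile of boards under the front edge of the bench shelf; put them under pressure. Lay the aluminium pressing plate squarely on top of the pile, lined up with it, feeling for the top with the plate still in the grip before letting go because the height of the pile differs every time; then set the steel block down in the same way on the middle of the plate, lengthwise along it. Do both gently, without dropping or ramming them, without bumping the shelf and without disturbing the other things on the bench.

Things in the scene. Friction and masses are not known exactly. Their poses are not given: they have to be found in the camera images.
- plate_center (a point): centre (half-way up) of the loose pressing plate: a plain aluminium plate 120 mm long (its x), 64 mm wide (its y), 15 mm thick (z up), about 0.3 kg, lying flat on the bench
- weight_center (a point): centre (half-way up) of the loose pressing weight: a plain dark steel block 60 mm long (its x), 48 mm wide (its y), 30 mm tall (z up), 0.55 to 0.8 kg, standing on the bench
- pile: glue-up pile: plywood boards and cork slabs in turn, 110 mm long (its x, pointing in under the shelf), 54 mm wide (y), lower layers off by up to 2 mm. Origin on the bench (not on the top) under the pile's middle. Its level top is somewhere between 35 and 72 mm above the bench: how high is not given. The pile is set firm and does not give way
- riser: fixed pine shelf, front to the robot's left: board 400 mm wide (y), 160 deep (x, in from front), 18 thick, underside 205 mm above the bench, on 18 mm legs at y = -188 and +188 mm; goods on it up to 295 mm; open in front. Origin on the bench below the middle of its front edge. The pile's middle is 4 to 12 mm behind that edge: an upright gripper hits the board, one leaning out in front clears it
- pliers: bystander: flat-nose pliers with blue grips lying on the bench, 145 mm long (x, jaws to +x), 55 mm wide, 12 mm high; origin at about its middle, on the bench
- cork_block: bystander: cork block 26 x 44 x 14 mm (x, y, z) lying on the bench; origin in the middle of its underside
- glue: bystander: white glue bottle standing on the bench, 44 mm diameter, 115 mm tall; origin in the middle of its underside
- barrel: bystander: black clarinet barrel standing on end, 33 mm diameter, 62 mm tall; origin in the middle of its underside
- pad_tin: bystander: flat round steel tin, 68 mm diameter, 22 mm high; origin in the middle of its underside
- driver: bystander: screwdriver with a dark wooden handle lying on the bench, 170 mm long; origin about its middle, on the bench
- mouthpiece: bystander: black clarinet mouthpiece standing on end, 31 mm diameter, 84 mm tall; origin in the middle of its underside

How it is judged (in metres and radians):
On the way, in this order (a step that is already met when the one before it is completed fails the run):
1. the plate, still held by the fingers, touches the top of the pile (contact force between plate and pile above 0.3 N and contact force between the fingers and plate above 0.5 N), for 0.05 s.
2. the plate lies released, flat and square on the pile (middle within 12 mm, turned by less than 8 degrees) (contact force between plate and pile above 0.5 N and contact force between the fingers and plate below 0.05 N and horizontal distance between plate_center and pile below 0.012 m and angle between the x axis of plate_center and the x axis of pile, either way round below 0.14 rad and angle between plate_center's own z axis and vertical below 0.06 rad), for 0.2 s.
3. the steel block, still held by the fingers, touches the plate on the pile (contact force between weight and plate above 0.5 N and contact force between the fingers and weight above 0.5 N and horizontal distance between plate_center and pile below 0.02 m), for 0.05 s.
At the end, for the whole second after the job is handed in: The plate lies flat on the pile, its middle within 12 mm of the pile's and turned by less than 8 degrees from it; the steel block stands flat on the plate, its middle within 12 mm of the plate's and its length within 11 degrees of the plate's; both are released and at rest (contact force between plate and pile above 3 N and horizontal distance between plate_center and pile below 0.012 m and angle between the x axis of plate_center and the x axis of pile, either way round below 0.14 rad and angle between each of plate_center, weight_center's own z axis and vertical below 0.06 rad and contact force between weight and plate above 3 N and horizontal distance between weight_center and plate_center below 0.012 m and angle between the x axis of weight_center and the x axis of plate_center, either way round below 0.2 rad and contact force between the fingers and weight below 0.05 N and contact force between the fingers and plate below 0.05 N and linear speed of each of weight, plate below 0.02 m/s); the robot touches nothing.
It fails at once if the plate is dropped (falls free by more than about 5 mm) (linear speed of plate above 0.3 m/s and contact force between the fingers and plate below 0.02 N).
It fails at once if the steel block is dropped (falls free by more than about 5 mm) (linear speed of weight above 0.3 m/s and contact force between the fingers and weight below 0.02 N).
It fails at once if the pile is rammed (more than 45 N on it) (contact force between pile and anything else above 45 N).
It fails at once if the shelf is bumped (more than 5 N) (contact force between riser and anything else above 5 N).
It fails at once if another thing on the bench is moved by more than 20 mm or knocked over (distance of any of pliers, cork_block, glue, barrel, pad_tin, driver, mouthpiece from where it was at the start of the episode above 0.02 m or angle between any of glue, barrel, mouthpiece's own z axis and vertical above 0.5 rad).
It also fails if it takes over 67 s, if anything falls off the work surface, if the arm or the gripper's body presses on something with over 40 N, if the wrist force passes 120 N, or if a joint passes its speed limit or range.

ROBOT

A 6-joint arm with a two-finger parallel gripper is mounted at the origin on the work surface. World frame = base frame: x ahead of the robot, y to its left, z up, the work surface at z = 0. Lengths are in m, angles in degrees, forces in N, time in s.
With the tool pointing down it reaches from about 0.3 to 0.75 m from the base axis. Payload 8.5 kg.
Tool frame: the origin (TCP) lies at the very end of the fingers, on their centre line; the grasp point (between the pads) lies 19 mm behind it (env.grip_point_offset is the distance from the TCP to the grasp point, in m); z points along the fingers, y is the direction in which the jaws open and shut (so a half turn about z gives the same grasp; the last joint's range is limited). The gripper opens to 85 mm and grips with 20 to 120 N. Pads are 22 mm wide; open, the fingers measure 114 mm over their backs; the gripper's body (76 mm by 85 mm) begins 54 mm behind the grasp point. The pads swing forward as they close: fully open they stand 13 mm farther back than shut.
Start: joints at [51.434, 21.807, 74.336, -0, 83.858, -12.336], TCP at [0.243, 0.493, 0.231] pointing down, gripper open.
Joint ranges: [-178.18, 178.18], [-50.72, 133.34], [12.68, 142.11], [-81.47, 261.47], [9.98, 163.14], [-165.26, 165.26]. Speed limits (degrees/s): [136.94, 136.94, 180, 180, 180, 180].

INTERFACE

Orientations are given as a 3x3 rotation matrix whose columns are the frame's x, y, z axes.
In Python, from rig import env gives the robot as it stands.
- The arm moves only by the tool move_arm, never from a script. Its argument "moves" is a list of rows, each a list of 4 numbers: the shift along the tool's x, y, z in mm, then the turn about the tool's z in rad. In form: [[tx, ty, tz, spin], ...]. A call has 1 to 20 rows; each row is the pose to reach, as a shift and turn from the pose commanded when the call began, along the tool's axes at that moment; what a row does not reach only later rows make up. A row lasts 1/10 s, in which the tool goes at most 50 mm and 8.59 degrees, less where a joint would pass 70% of its speed; a pose out of reach is approached as far as the arm can. A call with a gripper value outside its range is refused whole. "grip" is the closure, from 0 (fully open) to 1 (shut), set as the call begins (left out, the last holds). The fingers move at their own pace and stop on an object; "grip_force" is the grip in N (left out, the last holds). Time passes only in rows, so rows that repeat a pose let the fingers close. It gives the time, the measured TCP pose, the force and the opening at its end, in the units of the state.
- env.observe(): the state, without advancing time (a new reading comes with each control period).
- env.get_image(name): name is "side" or "top"; returns the picture (384x512x3 uint8, red, green, blue); there is no depth.
- env.get_calibration(name): a dict with "fovy" (degrees; the focal length in pixels is half the picture's height over the tangent of half this angle, whatever the lens; pixels are square), "cx", "cy" (the principal point, pixels), "extrinsics" (4x4, takes a point from world to camera coordinates). Camera axes: x right, y up, looking along -z (the intrinsics and any distortion apply to the point x, -y, -z); pixel columns grow to the right and rows downward; lengths in m; the calibration is good to about 2 mm. A picture is of the moment at which its call begins. get_calibration takes no time and is no camera call.
- env.close_job(): hands the job in, once; it reports no verdict.
Trained networks look in the newest picture that a camera, given by its name, has taken for a name from the list of things; names that differ only in an ending like _2 or _b are one class to them, and where a whole thing is asked for, a point or a joint stands for the part that bears it (a point fixed in the world has none). Each returns a list of dicts, best first, with "conf" (0 to 1); they miss things now and then, are a little off and sometimes report something else, mostly with a low value. They report only what shows in the picture. A call takes as long as a camera call.
- env.silhouettes(camera, name): "region" (384x512 bool, what is visible of it) and "point" ([row, column] in pixels, amid what is visible of it).
- env.tip_of(camera, name): "point" ([row, column] in pixels: a listed point, or the origin of a listed thing).
The state is a dict: "time_s": time; "q": joint angles; "qvel": joint speeds; "joint_efforts": joint torques, N m; "position": TCP position; "tool_rot": TCP orientation; "ft_force": force on the tool from outside, world axes, zero at the start; "wrist_torque": the same for the moment, N m; "grip_width": finger opening in m.
Only numpy, scipy, OpenCV 4.12 (cv2) and the standard library are available. Lean on these libraries where they do the work, as an engineer would, in place of code of your own. Each camera call takes 0.05 s, during which the arm holds its last target.

## Working session

There is one attempt and no reset: what is moved stays moved. The work goes in short steps, Python scripts to look and compute and a tool call to move; the robot and the scene stay as the last step left them, time stands still between calls to the robot, and variables do not carry over. Pictures are saved under pics/ and viewed, and the job is handed in when it is done.

Besides the shell and the picture viewer there is one more tool, called after "Emit:" by a JSON object that holds its "fn" and its "kwargs". move_arm: Moves the arm, as the interface text tells. Its arguments: {"type":"object","properties":{"moves":{"type":"array"},"grip":{"type":"number"},"grip_force":{"type":"number"}},"required":["moves"]}

```bash
ls; mkdir -p pics; python3 - <<'E'
from rig import env
import cv2,numpy as np
s=env.observe()
for k,v in s.items(): print(k,np.round(v,4).tolist())
print(env.grip_point_offset)
for n in("side","top"):
    im=env.get_image(n); cv2.imwrite(f"pics/{n}0.png",im[:,:,::-1])
    c=env.get_calibration(n); print(n,{k:np.round(v,4).tolist() if not isinstance(v,str) else v for k,v in c.items()})
E
```

```text
pics
time_s 0.0
q [51.4347, 21.8431, 74.3854, 0.0009, 83.8601, -12.336]
qvel [-0.0865, 0.0906, -0.068, 0.0795, 0.0405, 0.04]
joint_efforts [-0.0016, -44.8454, -23.1281, -0.0003, 0.0048, 0.0]
position [0.2429, 0.4931, 0.2307]
tool_rot [[-0.897, 0.442, -0.001], [0.442, 0.897, -0.0012], [0.0003, -0.0015, -1.0]]
ft_force [-0.7318, -0.4041, -0.1577]
wrist_torque [0.0017, -0.0297, -0.0137]
grip_width 0.0853
0.0187
side {'fovy': 43.0285, 'cx': 253.5632, 'cy': 186.089, 'extrinsics': [[-0.7073, -0.7068, 0.0126, 0.4903], [0.3625, -0.3475, 0.8648, -0.2037], [-0.6068, 0.6162, 0.502, -1.0903], [0.0, 0.0, 0.0, 1.0]]}
top {'fovy': 47.9063, 'cx': 255.976, 'cy': 196.5166, 'extrinsics': [[0.0097, -0.9999, 0.0093, 0.1198], [0.9956, 0.0105, 0.0935, -0.5501], [-0.0936, 0.0084, 0.9956, -1.0126], [0.0, 0.0, 0.0, 1.0]]}
```

View pics/side0.png

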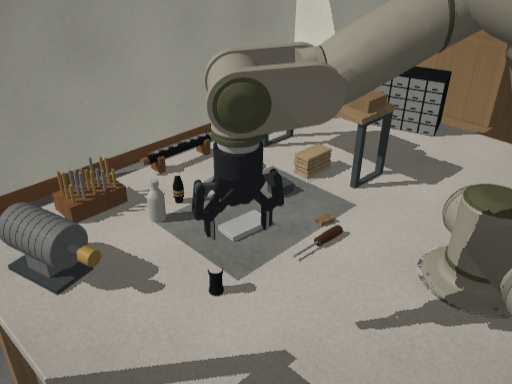

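View pics/top0.png

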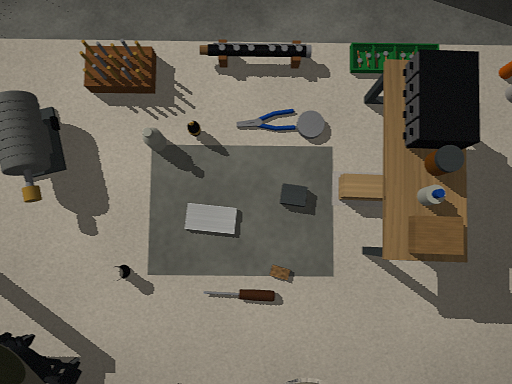

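The side view shows the white plate at about (242,225), the weight at (285,188), the pile at (313,160) and the shelf at (365,110). In the top view I see the plate at (212,219), the weight at (294,195), and the pile sticking out from the shelf front at columns 340–385, row 186. Next I'll measure these.

```bash
cat > h.py <<'E'
from rig import env
import numpy as np, cv2
def cal(n):
    c=env.get_calibration(n); E=np.array(c['extrinsics']); f=192/np.tan(np.radians(c['fovy'])/2)
    return f,c['cx'],c['cy'],E
def proj(n,P):
    f,cx,cy,E=cal(n); p=np.atleast_2d(P)@E[:3,:3].T+E[:3,3]
    return np.c_[cx+f*p[:,0]/-p[:,2], cy-f*p[:,1]/-p[:,2]]   # col,row
def ray(n,col,row):
    f,cx,cy,E=cal(n); d=np.array([(col-cx)/f,-(row-cy)/f,-1]); R=E[:3,:3]
    return -R.T@E[:3,3], R.T@d
def onz(n,col,row,z):
    o,d=ray(n,col,row); return o+d*(z-o[2])/d[2]
E
python3 - <<'E'
from h import *
cams={}
for n in("side","top"):
    im=env.get_image(n)
    for k in ["plate_center","weight_center","pile","riser"]:
        for r in env.tip_of(n,k)[:2]: print(n,k,"tip",np.round(r["point"],1),round(r["conf"],2), np.round(onz(n,r["point"][1],r["point"][0],{"plate_center":.0075,"weight_center":.015}.get(k,0)),4))
        for i,r in enumerate(env.silhouettes(n,k)[:2]):
            m=r["region"]; print("  sil",np.round(r["point"],1),round(r["conf"],2),m.sum())
            if i==0: np.save(f"{n}_{k}.npy",m)
f=cal("top"); print(np.round(ray("top",256,196)[0],3),np.round(ray("side",256,196)[0],3), env.observe()['time_s'])
for n in("side","top"):
    im=cv2.imread(f"pics/{n}0.png")
    for k,c in [("plate_center",(0,0,255)),("weight_center",(0,255,0)),("pile",(255,0,0)),("riser",(0,255,255))]:
        import os
        if os.path.exists(f"{n}_{k}.npy"):
            m=np.load(f"{n}_{k}.npy").astype(np.uint8); cs,_=cv2.findContours(m,0,2); cv2.drawContours(im,cs,-1,c,1)
    cr=im[60:260,180:400] if n=="side" else im[40:290,170:480]
    cv2.imwrite(f"pics/{n}_c.png",cv2.resize(cr,None,fx=2.4,fy=2.4,interpolation=cv2.INTER_CUBIC))
E
```

```text
side plate_center tip [223.9 243. ] 0.66 [0.4996 0.2321 0.0075]
side plate_center tip [219.8 323.7] 0.49 [0.3673 0.068  0.0075]
  sil [223.7 238.9] 0.6 851
side weight_center tip [186.5 279.4] 0.52 [0.5551 0.0335 0.015 ]
  sil [189.4 286. ] 0.69 190
side pile tip [169.2 310. ] 0.72 [ 0.5784 -0.135   0.    ]
  sil [163.  310.6] 0.92 1179
  sil [189.5 176.2] 0.56 252
side riser tip [180.  217.6] 0.69 [0.7264 0.1191 0.    ]
  sil [122.6 364.1] 0.94 2746
top plate_center tip [221.2 215.1] 0.85 [0.4893 0.2238 0.0075]
  sil [220.3 211.2] 0.67 1322
top weight_center tip [195.2 293.6] 0.71 [0.554  0.0339 0.015 ]
  sil [194.7 295.3] 0.72 478
top pile tip [190.  356.9] 0.68 [ 0.5701 -0.1239  0.    ]
top pile tip [140.7 160. ] 0.18 [0.6881 0.365  0.    ]
  sil [296.9 254.2] 0.69 384
  sil [223.3 209. ] 0.6 1302
top riser tip [187.3 357.9] 0.66 [ 0.5768 -0.1264  0.    ]
  sil [149.  426.2] 0.9 19331
[0.452 0.134 1.058] [-0.241  0.948  0.717] 1.0
```

```bash
python3 - <<'E'
import cv2
a=cv2.imread("pics/top0.png"); cv2.imwrite("pics/topz1.png",cv2.resize(a[150:250,170:310],None,fx=5.6,fy=5.6,interpolation=cv2.INTER_CUBIC))
cv2.imwrite("pics/topz2.png",cv2.resize(a[150:250,330:470],None,fx=5.6,fy=5.6,interpolation=cv2.INTER_CUBIC))
a=cv2.imread("pics/side0.png"); cv2.imwrite("pics/sidez.png",cv2.resize(a[80:200,270:410],None,fx=5,fy=5,interpolation=cv2.INTER_CUBIC))
E
```

```text
(no output)
```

View pics/topz1.png

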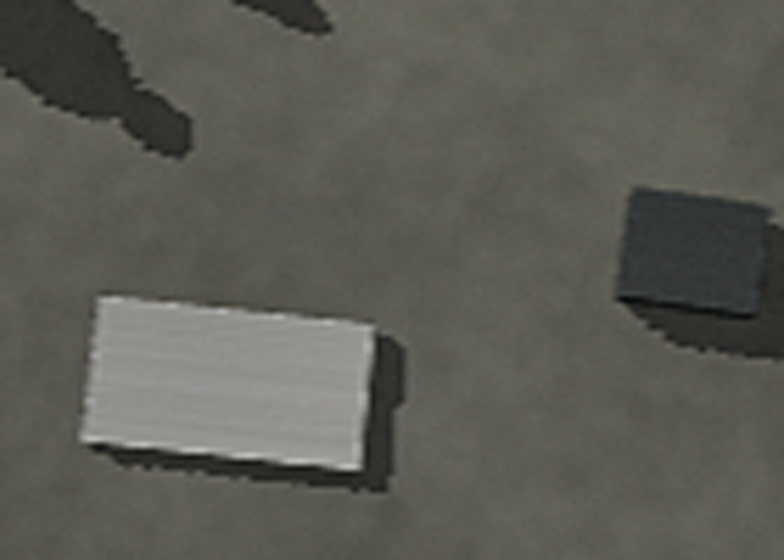

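View pics/topz2.png

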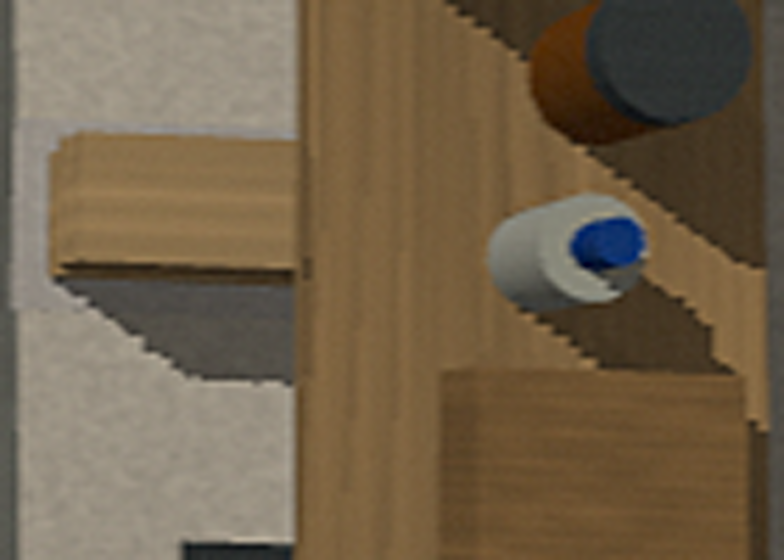

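View pics/sidez.png

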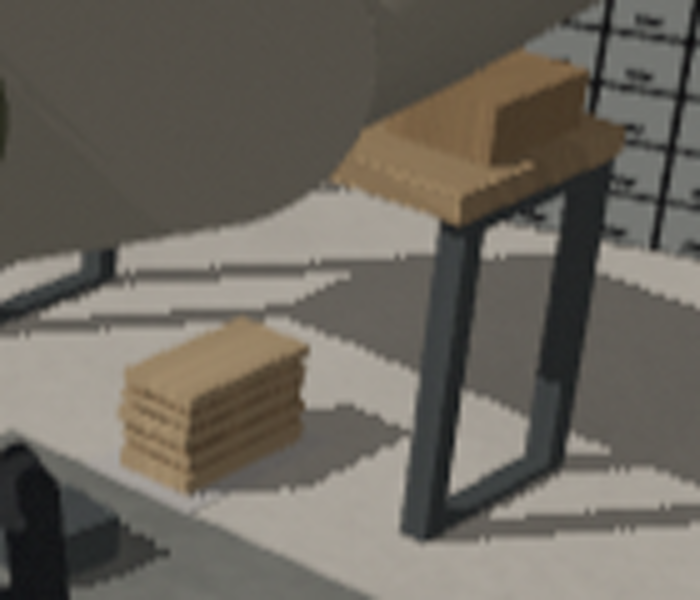

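```bash
cat > fit.py <<'E'
from h import *
from scipy.optimize import least_squares
def px(z,s,o): return (np.array(z,float)+.5)/s-.5+np.array(o)
def box(x,y,th,L,W,z):
    c,s=np.cos(th),np.sin(th); out=[]
    for a,b in [(1,1),(1,-1),(-1,-1),(-1,1)]:
        u,v=a*L/2,b*W/2; out.append([x+c*u-s*v,y+s*u+c*v,z])
    return np.array(out)
def fit(fn,x0,obs):
    r=least_squares(lambda p:np.concatenate([ (proj(n,fn(p)[i])-o)[0] for n,i,o in obs]),x0,loss='soft_l1')
    print(np.round(r.x,4),"rms px",round(np.sqrt(np.mean(r.fun**2)),2),np.round(r.fun,1)); return r.x
E
python3 - <<'E'
from fit import *
# corners order: 0:(+,+) 1:(+,-) 2:(-,-) 3:(-,+) in body x,y
O=(270,80); T1=(170,150);T2=(330,150)
# pile x->-y : th=-90 ; body y -> +x
f=lambda p: np.vstack([box(*p[:3],.110,.054,p[3]),box(*p[:3],.110,.054,0)])
# near corner (-x,+y world): body (-,-)=2 ; left (+x,+y world): body(-,+)=3 ; right(-x,-y): (+,-)=1 ; back 0
S=lambda z:px(z,5,O); A=lambda z:px(z,5.6,T1); B=lambda z:px(z,5.6,T2)
pil=fit(f,[.575,-.13,-1.57,.05],[("side",3,S((126,372))),("side",2,S((189,412))),("side",1,S((309,350))),("side",0,S((245,317)))])
pil=fit(f,[.575,-.13,-1.57,.05],[("side",3,S((126,372))),("side",2,S((189,412))),("side",1,S((309,350))),("side",0,S((245,317))),("side",6,S((190,492))),("side",7,S((121,457))),("side",5,S((302,437)))])
pil=fit(f,[.575,-.13,-1.57,.05],[("side",3,S((126,372))),("side",2,S((189,412))),("side",1,S((309,350))),("side",0,S((245,317))),("side",6,S((190,492))),("side",7,S((121,457))),("side",5,S((302,437))),("top",3,B((53,135))),("top",2,B((52,268)))])
# plate x along -y
g=lambda p: box(*p[:3],.120,.064,.015)
pl=fit(g,[.49,.224,-1.6],[("top",3,A((97,295))),("top",0,A((376,322))),("top",1,A((361,471))),("top",2,A((80,443)))])
g=lambda p: box(*p[:3],.060,.048,.030)
w=fit(g,[.555,.034,-1.6],[("top",3,A((630,187))),("top",0,A((772,207))),("top",1,A((757,318))),("top",2,A((616,297)))])
# riser front edge, from top image: top front edge at zoom col ~ 302
for z in [(298,5),(298,120),(296,300),(296,540)]:
    c=B(z); print("edge",np.round(onz("top",*c,.223),4),np.round(onz("top",*c,.205),4))
for nm,z,h in [("bottle top",(575,245),.29),("bottlebase",(490,250),.223),("box l",(440,370),.26),("box l",(440,550),.26)]:
    print(nm,np.round(onz("top",*B(z),h),3))
print("side board corner bottom", np.round(onz("side",*S((461,225)),.205),4),"top",np.round(onz("side",*S((461,200)),.223),4))
E
```

```text
[ 0.5661 -0.128  -1.6141  0.067 ] rms px 0.71 [-0.5  0.2  0.3 -1.6  0.4  0.  -0.2  0.9]
[ 0.5746 -0.1405 -1.61    0.0596] rms px 0.64 [-0.   0.2  0.7 -1.7  0.4  0.  -0.1  1.  -0.9 -0.1 -0.1  0.5  0.  -0.4]
[ 0.5693 -0.1313 -1.6172  0.0641] rms px 1.68 [-0.7  0.3  0.  -1.5  0.1  0.2 -0.4  1.1 -1.6  1.5 -0.8  2.  -0.4  1.2
  4.5  0.8  3.8  0.1]
[ 0.4969  0.2347 -1.6586] rms px 0.17 [ 0.2  0.  -0.2  0.1 -0.2 -0.1  0.3  0. ]
[ 0.554   0.0357 -1.7029] rms px 0.17 [ 0.3  0.  -0.2 -0.  -0.2 -0.1  0.1  0.1]
edge [ 0.6239 -0.1215  0.223 ] [ 0.6276 -0.1271  0.205 ]
edge [ 0.5831 -0.1208  0.223 ] [ 0.5859 -0.1263  0.205 ]
edge [ 0.5199 -0.119   0.223 ] [ 0.5214 -0.1244  0.205 ]
edge [ 0.4371 -0.1175  0.223 ] [ 0.4368 -0.1229  0.205 ]
bottle top [ 0.533 -0.189  0.29 ]
bottlebase [ 0.538 -0.187  0.223]
box l [ 0.494 -0.155  0.26 ]
box l [ 0.435 -0.154  0.26 ]
side board corner bottom [ 0.4098 -0.1258  0.205 ] top [ 0.4064 -0.1168  0.223 ]
```

```bash
python3 - <<'E'
import cv2
a=cv2.imread("pics/top0.png"); b=cv2.resize(a[168:206,334:392],None,fx=13,fy=13,interpolation=cv2.INTER_NEAREST)
b=cv2.convertScaleAbs(b,alpha=1.5,beta=-60)
cv2.imwrite("pics/topz3.png",b)
E
```

```text
(no output)
```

View pics/topz3.png

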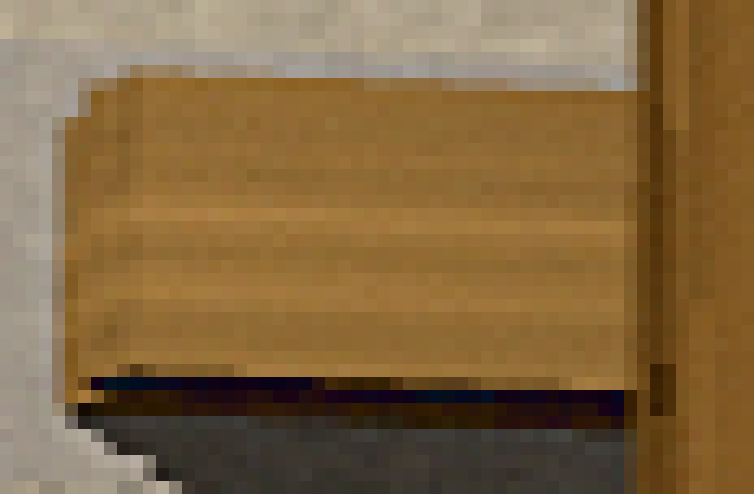

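```bash
python3 - <<'E'
from fit import *
S=lambda z:px(z,5,(270,80)); D=lambda z:px(z,13,(334,168))
f=lambda p: np.vstack([box(*p[:3],.110,.054,p[3]),box(*p[:3],.110,.054,0)])
s=[("side",3,S((126,372))),("side",2,S((189,412))),("side",1,S((309,350))),("side",0,S((245,317))),("side",6,S((190,492))),("side",7,S((121,457))),("side",5,S((302,437)))]
t=[("top",3,D((131,66))),("top",2,D((128,376)))]; b=[("top",7,D((58,117))),("top",6,D((64,410)))]
p=fit(f,[.575,-.13,-1.57,.05],s+t)
p=fit(f,[.575,-.13,-1.57,.05],s+t+b)
p=fit(f,[.575,-.13,-1.57,.05],t+b)
s=env.observe(); print(s['q'],s['position'])
E
```

```text
[ 0.5721 -0.1354 -1.617   0.0619] rms px 0.84 [-0.5  0.3  0.2 -1.6  0.1  0.2 -0.3  1.1 -1.4  0.7 -0.6  1.3 -0.3  0.5
  1.5  0.9  0.9  0. ]
[ 0.5719 -0.1343 -1.6164  0.0626] rms px 0.84 [-0.7  0.2 -0.  -1.6 -0.   0.1 -0.5  1.  -1.6  0.8 -0.8  1.4 -0.5  0.6
  1.1  0.9  0.5  0.1  1.3  0.7  0.  -0.1]
[ 0.5751 -0.1325 -1.5745  0.0636] rms px 0.32 [-0.1  0.5  0.3 -0.3  0.1  0.3 -0.3 -0.5]
[ 5.14344197e+01  2.18038992e+01  7.43366500e+01 -2.56199047e-04
  8.38593460e+01 -1.23370436e+01] [0.24306501 0.49333537 0.23134284]
```

```bash
python3 - <<'E'
from h import *
im=cv2.imread("pics/side0.png"); x0,y0=150,20; s=3.2
b=cv2.resize(im[y0:y0+187,x0:x0+250],None,fx=s,fy=s,interpolation=cv2.INTER_CUBIC)
b=cv2.convertScaleAbs(b,alpha=1.6,beta=10)
P=np.array([.243,.4933,.2313]); r=np.array([-.7071,-.7071,0])
for h in range(0,300,25):
    q=proj("side",np.array([P+[0,0,h/1000]+r*w for w in(-.05,-.038,0,.038,.05)]))
    for k in q:
        c=((k-[x0,y0]+.5)*s).astype(int); cv2.circle(b,tuple(c),2,(0,0,255),-1)
    cv2.putText(b,str(h),tuple(((q[-1]-[x0,y0])*s+[8,4]).astype(int)),0,.4,(255,255,0),1)
cv2.imwrite("pics/wrist.png",b)
E
```

```text
(no output)
```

View pics/wrist.png

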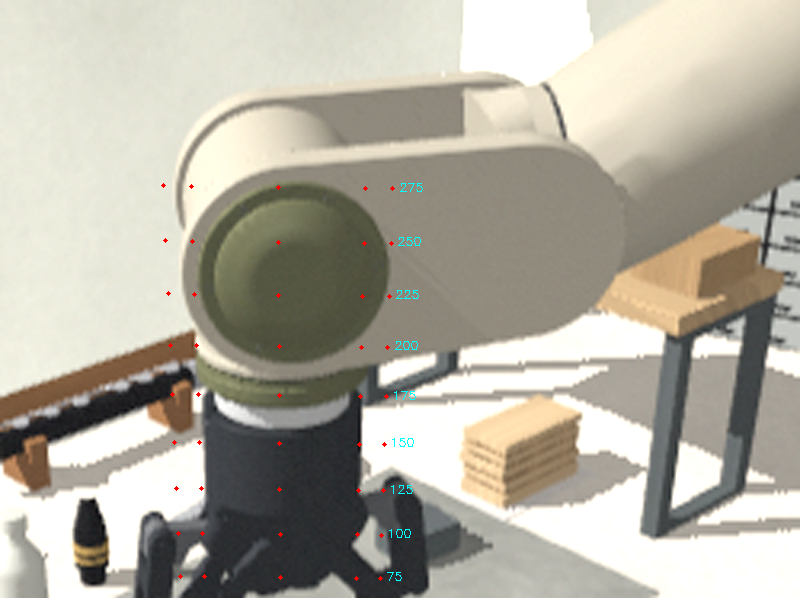

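```bash
cat >> h.py <<'E'
def goto(x,y,z,yaw):  # needed tool-frame shift (mm) and spin; yaw = desired world yaw of tool x (rad), mod pi
    s=env.observe(); R=np.array(s['tool_rot']); p=np.array(s['position'])
    d=R.T@(np.array([x,y,z])-p)*1000
    cur=np.arctan2(R[1,0],R[0,0]); dy=(yaw-cur+np.pi/2)%np.pi-np.pi/2
    print("t",round(s['time_s'],2),"pos",np.round(p,4),"yaw",round(cur,4),"zax",np.round(R[:,2],4),"-> shift",np.round(d,1),"spin",round(-dy,4),"ft",np.round(s['ft_force'],2),"grip",round(s['grip_width'],4),"q",np.round(s['q'],1))
E
python3 -c "
from h import *
goto(.5014,.2855,.10,-1.6586)"
```

```text
t 1.0 pos [0.2431 0.4933 0.2313] yaw 2.6838 zax [ 0. -0. -1.] -> shift [-323.6  -72.3  131.3] spin 1.2008 ft [0.53 0.49 0.03] grip 0.0855 q [ 51.4  21.8  74.3  -0.   83.9 -12.3]
```

Emit:
{"fn": "move_arm", "kwargs": {"moves": [[-32, -7, 0, 0.12], [-65, -14, 0, 0.24], [-97, -22, 0, 0.36], [-130, -29, 0, 0.48], [-162, -36, 0, 0.6], [-194, -43, 0, 0.72], [-227, -51, 0, 0.84], [-259, -58, 10, 0.96], [-291, -65, 30, 1.08], [-323.6, -72.3, 60, 1.2], [-323.6, -72.3, 100, 1.2], [-323.6, -72.3, 131, 1.2], [-323.6, -72.3, 131, 1.2], [-323.6, -72.3, 131, 1.2]], "grip": 0}}

```text
time_s: 2.4
position: [0.5018, 0.2857, 0.1012]
tool_rot: [[0.087, 0.996, 0.0], [0.996, -0.087, 0.0], [0.0, 0.0, -1.0]]
ft_force: [0.4, 0.2, 0.8]
grip_width: 0.0855
```

```bash
python3 - <<'E'
from h import *
goto(.5014,.2855,.03,-1.6586)
for n in("side","top"): cv2.imwrite(f"pics/{n}1.png",env.get_image(n)[:,:,::-1])
E
```

```text
t 2.4 pos [0.5018 0.2857 0.1012] yaw 1.4839 zax [ 5.e-04  2.e-04 -1.e+00] -> shift [-0.2 -0.4 71.2] spin 0.0009 ft [0.36 0.16 0.76] grip 0.0855 q [17.9 31.5 81.   0.  67.5 22.9]
```

View pics/side1.png

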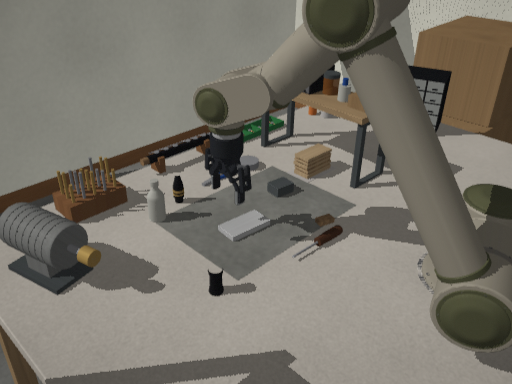

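View pics/top1.png

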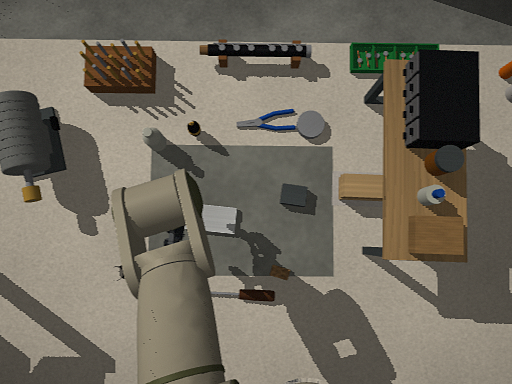

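Emit:
{"fn": "move_arm", "kwargs": {"moves": [[0, 0, 20, 0], [0, 0, 45, 0], [0, 0, 65, 0], [0, 0, 78, 0], [0, 0, 82, 0], [0, 0, 82, 0]]}}

```text
time_s: 3.1
position: [0.5018, 0.2857, 0.0189]
tool_rot: [[0.087, 0.996, 0.001], [0.996, -0.087, 0.0], [0.0, 0.001, -1.0]]
ft_force: [0.1, -0.3, 0.8]
grip_width: 0.0855
```

```bash
python3 - <<'E'
from h import *
goto(.5014,.2855,.0,-1.6586)
im=env.get_image("side")[:,:,::-1].copy(); x0,y0,s=195,170,9
b=cv2.resize(im[y0:y0+65,x0:x0+85],None,fx=s,fy=s,interpolation=cv2.INTER_CUBIC)
p=np.array(env.observe()['position']); R=np.array(env.observe()['tool_rot'])
for w in (-.0425,0,.0425):
  for a in (-.011,.011):
    q=proj("side",p+R[:,1]*w+R[:,0]*a)[0]; c=((q-[x0,y0]+.5)*s).astype(int); cv2.circle(b,tuple(c),3,(0,0,255),-1)
    q=proj("side",p+R[:,1]*w+R[:,0]*a+[0,0,.013])[0]; c=((q-[x0,y0]+.5)*s).astype(int); cv2.circle(b,tuple(c),3,(0,255,0),-1)
cv2.imwrite("pics/side2.png",b)
E
```

```text
t 3.1 pos [0.5018 0.2857 0.0189] yaw 1.484 zax [ 9.e-04  3.e-04 -1.e+00] -> shift [-0.2 -0.4 18.9] spin 0.001 ft [ 0.06 -0.27  0.79] grip 0.0855 q [17.9 37.7 85.6  0.  56.6 22.9]
```

View pics/side2.png

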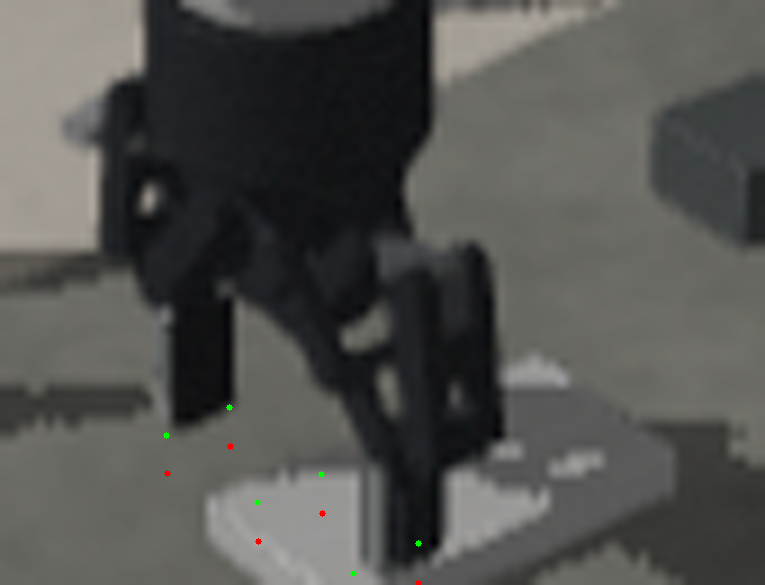

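Emit:
{"fn": "move_arm", "kwargs": {"moves": [[0, 0, 8, 0], [0, 0, 15, 0], [0, 0, 20, 0], [0, 0, 21, 0], [0, 0, 21, 0]]}}

```text
time_s: 3.65
position: [0.5014, 0.2854, -0.0029]
tool_rot: [[0.087, 0.996, -0.0], [0.996, -0.087, -0.0], [-0.0, -0.0, -1.0]]
ft_force: [-0.8, -0.0, -0.2]
grip_width: 0.0853
```

Emit:
{"fn": "move_arm", "kwargs": {"moves": [[0, 0, 0, 0], [0, 0, 0, 0], [0, 0, 0, 0], [0, 0, 0, 0], [0, 0, 0, 0], [0, 0, 0, 0], [0, 0, 0, 0], [0, 0, 0, 0]], "grip": 1, "grip_force": 100}}

```text
time_s: 4.45
position: [0.5018, 0.2856, -0.0015]
tool_rot: [[0.087, 0.996, 0.001], [0.996, -0.087, 0.001], [0.001, 0.001, -1.0]]
ft_force: [-1.3, 0.3, 7.2]
grip_width: 0.061
```

Emit:
{"fn": "move_arm", "kwargs": {"moves": [[0, 0, -2, 0], [0, 0, -5, 0], [0, 0, -10, 0], [0, 0, -18, 0], [0, 0, -28, 0], [0, 0, -40, 0], [0, 0, -50, 0], [0, 0, -50, 0], [0, 0, -50, 0]]}}

```text
time_s: 5.35
position: [0.5014, 0.2855, 0.0475]
tool_rot: [[0.087, 0.996, 0.0], [0.996, -0.087, 0.0], [0.0, 0.0, -1.0]]
ft_force: [0.7, -0.7, -3.3]
grip_width: 0.0614
```

```bash
python3 - <<'E'
from h import *
goto(.5014,.2855,.1,-1.6586)
im=env.get_image("side")[:,:,::-1].copy(); x0,y0,s=185,130,7
cv2.imwrite("pics/side3.png",cv2.resize(im[y0:y0+85,x0:x0+110],None,fx=s,fy=s,interpolation=cv2.INTER_CUBIC))
cv2.imwrite("pics/top3.png",env.get_image("top")[:,:,::-1])
E
```

```text
t 5.35 pos [0.5014 0.2855 0.0475] yaw 1.4838 zax [ 4.e-04  1.e-04 -1.e+00] -> shift [  0.    0.1 -52.5] spin 0.0008 ft [ 0.72 -0.67 -3.31] grip 0.0614 q [17.9 35.4 84.3  0.  60.3 22.9]
```

View pics/side3.png

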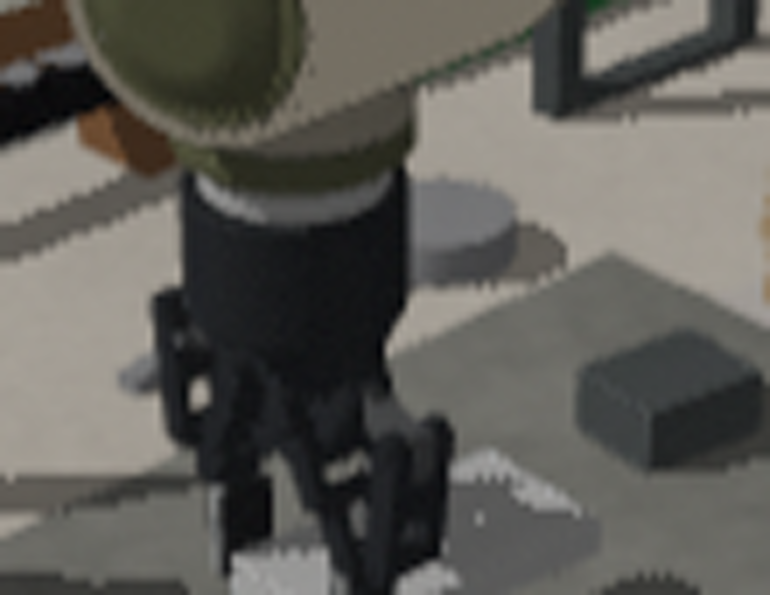

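View pics/top3.png

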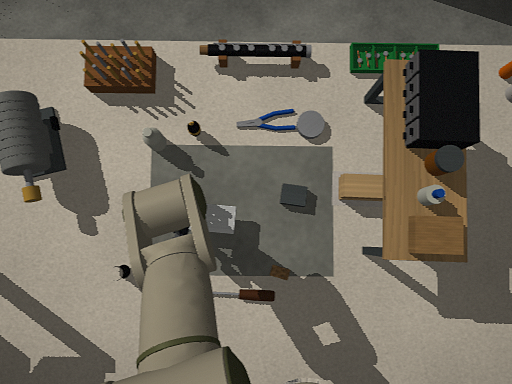

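```bash
python3 - <<'E'
from h import *
im=env.get_image("side")[:,:,::-1].copy(); x0,y0,s=205,180,8
b=cv2.resize(im[y0:y0+65,x0:x0+90],None,fx=s,fy=s,interpolation=cv2.INTER_CUBIC)
b=cv2.convertScaleAbs(b,alpha=1.3)
p=np.array(env.observe()['position']); R=np.array(env.observe()['tool_rot'])
# predicted plate: centre = tcp -0.051*toolx ; z top = .015+.0495
for dz,col in((.0645,(0,0,255)),(.0495,(0,255,0))):
  for u in(.009,-.111):
    for v in(-.032,.032):
      P=p+R[:,0]*u+R[:,1]*v; P[2]=dz
      q=proj("side",P)[0]; c=((q-[x0,y0]+.5)*s).astype(int); cv2.circle(b,tuple(c),3,col,-1)
cv2.imwrite("pics/side4.png",b)
E
```

```text
(no output)
```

View pics/side4.png

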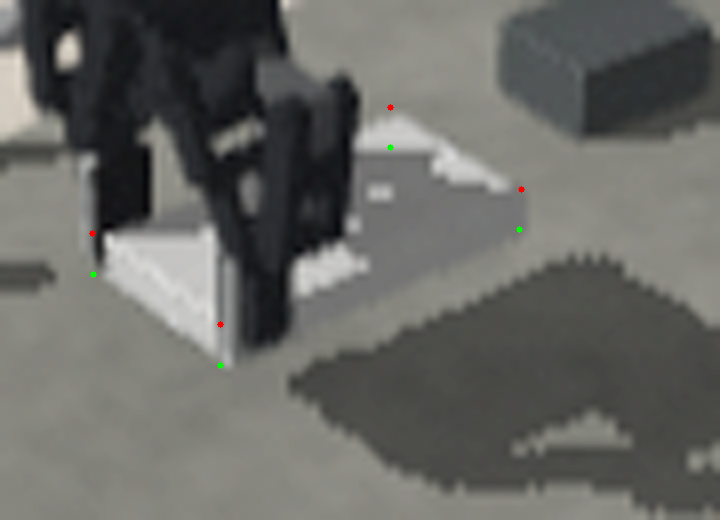

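```bash
python3 -c "
from h import *
goto(.575,-.048,.115,1.547)
goto(.575,-.078,.115,1.547)"
```

```text
t 5.5 pos [0.5011 0.2854 0.0468] yaw 1.4838 zax [-1.e-03 -3.e-04 -1.e+00] -> shift [-325.7  102.5  -68.1] spin -0.0632 ft [-0.13  0.83 -2.85] grip 0.0611 q [17.9 35.4 84.3 -0.  60.3 22.9]
t 5.5 pos [0.5011 0.2854 0.0468] yaw 1.4838 zax [-1.e-03 -3.e-04 -1.e+00] -> shift [-355.6  105.1  -68.1] spin -0.0632 ft [-0.13  0.83 -2.85] grip 0.0611 q [17.9 35.4 84.3 -0.  60.3 22.9]
```

Emit:
{"fn": "move_arm", "kwargs": {"moves": [[0, 0, -15, 0], [-5, 2, -35, 0], [-18, 6, -55, 0], [-38, 12, -66, -0.005], [-62, 20, -67, -0.01], [-88, 28, -67, -0.018], [-114, 36, -67, -0.025], [-140, 44, -67, -0.032], [-166, 52, -67, -0.038], [-192, 60, -67, -0.045], [-218, 68, -67, -0.05], [-242, 76, -67, -0.056], [-264, 83, -67, -0.06], [-284, 90, -67, -0.063], [-300, 95, -67, -0.063], [-312, 99, -67, -0.063], [-320, 101, -67, -0.063], [-325, 102, -67, -0.063], [-325.5, 102.3, -67, -0.063], [-325.5, 102.3, -67, -0.063]]}}

```text
time_s: 7.5
position: [0.5749, -0.0473, 0.1143]
tool_rot: [[0.024, 1.0, -0.0], [1.0, -0.024, 0.0], [0.0, -0.0, -1.0]]
ft_force: [0.5, 0.5, -3.1]
grip_width: 0.0609
```

```bash
python3 - <<'E'
from h import *
goto(.575,-.078,.115,1.547)
cv2.imwrite("pics/side5.png",env.get_image("side")[:,:,::-1]);cv2.imwrite("pics/top5.png",env.get_image("top")[:,:,::-1])
E
```

```text
t 7.5 pos [ 0.5749 -0.0473  0.1143] yaw 1.5471 zax [-1.e-04  2.e-04 -1.e+00] -> shift [-30.7   0.8  -0.7] spin 0.0001 ft [ 0.48  0.49 -3.12] grip 0.0609 q [-16.5  30.6  80.2   0.   69.3 -15.1]
```

View pics/side5.png

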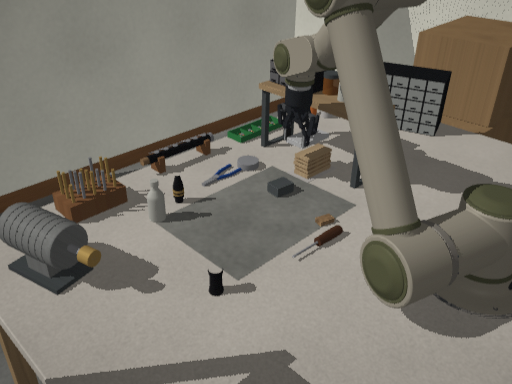

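View pics/top5.png

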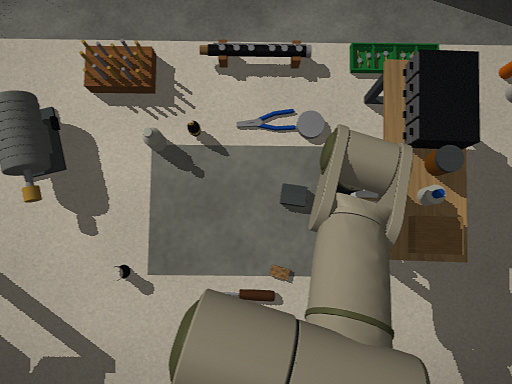

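```bash
cat > zz.py <<'E'
from fit import *
import sys
def show(n,name,x0,y0,w,hh,s,pts=[]):
    im=env.get_image(n)[:,:,::-1].copy()
    b=cv2.convertScaleAbs(cv2.resize(im[y0:y0+hh,x0:x0+w],None,fx=s,fy=s,interpolation=cv2.INTER_CUBIC),alpha=1.3)
    for P,col in pts:
        q=proj(n,P)[0]; c=((q-[x0,y0]+.5)*s).astype(int); cv2.circle(b,tuple(map(int,c)),3,col,-1)
    cv2.imwrite(f"pics/{name}.png",b)
def tcpbox(off,W,L,ztop,zbot):
    st=env.observe(); p=np.array(st['position']); R=np.array(st['tool_rot']); out=[]
    for z,col in((ztop,(0,0,255)),(zbot,(0,255,0))):
        for u in(-off+L/2,-off-L/2):
            for v in(-W/2,W/2):
                P=p+R[:,0]*u+R[:,1]*v; P[2]=p[2]+z; out.append((P,col))
    return out
E
python3 - <<'E'
from zz import *
show("side","side6",265,70,85,115,6.5 if 0 else 5,tcpbox(.051,.064,.120,.017,.002))
E
```

```text
(no output)
```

View pics/side6.png

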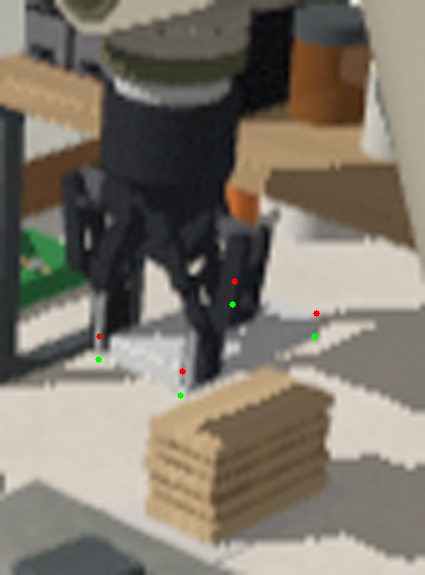

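Emit:
{"fn": "move_arm", "kwargs": {"moves": [[-4, 0, 0, 0], [-10, 0, 0, 0], [-16, 0, 0, 0], [-22, 0, 0, 0], [-26, 0, 0, 0], [-29, 0, 0, 0], [-30.5, 0, 0, 0], [-30.5, 0, 0, 0], [-30.5, 0, 0, 0]]}}

```text
time_s: 8.55
position: [0.5743, -0.0781, 0.1143]
tool_rot: [[0.024, 1.0, -0.0], [1.0, -0.024, 0.0], [0.0, -0.0, -1.0]]
ft_force: [-0.5, -0.2, -3.6]
grip_width: 0.0615
```

```bash
python3 - <<'E'
from zz import *
goto(.575,-.078,.115,1.547)
P=[.5735,-.133,-1.595,.063]
c=[(k,(255,0,0)) for z in(.063,0) for k in box(*P[:3],.110,.054,z)]
e=[(np.array([x,-.125-.0214*(x-.573),z]),(255,0,255)) for x in(.45,.5,.54,.573,.61) for z in(.205,.223)]
show("side","side7",265,60,90,120,5,tcpbox(.051,.064,.120,.017,.002)+c+e)
E
```

```text
t 8.55 pos [ 0.5743 -0.0781  0.1143] yaw 1.5469 zax [-0.e+00  1.e-04 -1.e+00] -> shift [ 0.1  0.7 -0.7] spin -0.0001 ft [-0.51 -0.17 -3.58] grip 0.0615 q [-19.4  30.8  79.7   0.   69.5 -18.1]
```

View pics/side7.png

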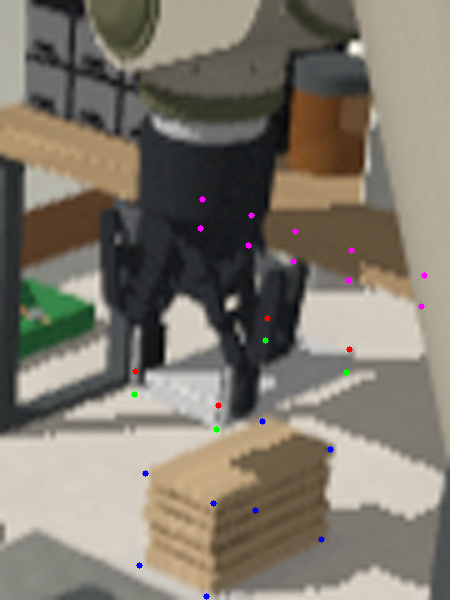

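Emit:
{"fn": "move_arm", "kwargs": {"moves": [[0, 1, 4, 0], [0, 1, 10, 0], [0, 1, 17, 0], [0, 1, 24, 0], [0, 1, 31, 0], [0, 1, 36, 0], [0, 1, 39, 0], [0, 1, 41, 0], [0, 1, 42, 0], [0, 1, 42, 0]]}}

```text
time_s: 9.6
position: [0.5754, -0.0782, 0.0724]
tool_rot: [[0.024, 1.0, 0.0], [1.0, -0.024, -0.0], [-0.0, 0.0, -1.0]]
ft_force: [-0.8, -0.0, -3.1]
grip_width: 0.0609
```

```bash
python3 - <<'E'
from zz import *
goto(.575,-.078,.063,1.547)
P=[.5735,-.133,-1.595,.063]
show("side","side8",265,75,90,110,6,tcpbox(.051,.064,.120,.017,.002))
E
```

```text
t 9.6 pos [ 0.5754 -0.0782  0.0724] yaw 1.5468 zax [ 2.e-04 -0.e+00 -1.e+00] -> shift [ 0.2 -0.4  9.4] spin -0.0002 ft [-0.8  -0.02 -3.06] grip 0.0609 q [-19.4  33.8  82.3   0.   63.9 -18. ]
```

View pics/side8.png

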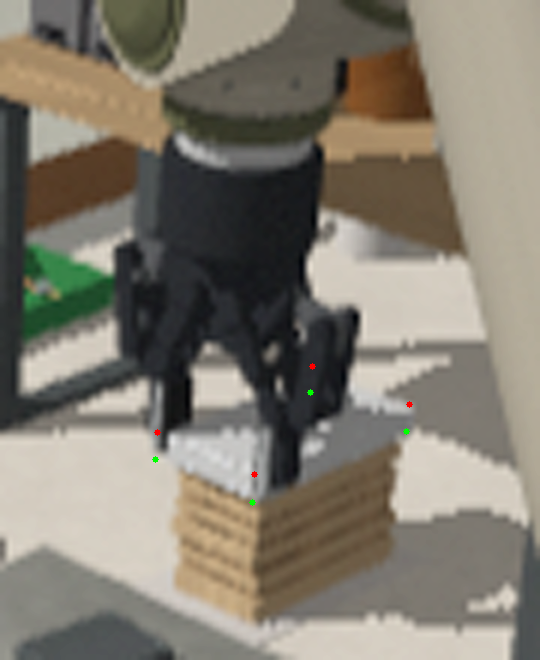

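Emit:
{"fn": "move_arm", "kwargs": {"moves": [[0, 0, 1, 0], [0, 0, 2, 0], [0, 0, 3, 0], [0, 0, 4, 0], [0, 0, 5, 0]]}}

```text
time_s: 10.15
position: [0.5753, -0.0782, 0.0673]
tool_rot: [[0.024, 1.0, -0.0], [1.0, -0.024, -0.0], [-0.0, -0.0, -1.0]]
ft_force: [-0.2, 0.4, -3.4]
grip_width: 0.0609
```

Emit:
{"fn": "move_arm", "kwargs": {"moves": [[0, 0, 0.5, 0], [0, 0, 1, 0], [0, 0, 1.5, 0], [0, 0, 2, 0]]}}

```text
time_s: 10.55
position: [0.5754, -0.0782, 0.0654]
tool_rot: [[0.024, 1.0, 0.0], [1.0, -0.024, -0.0], [-0.0, 0.0, -1.0]]
ft_force: [-0.4, 1.2, -1.3]
grip_width: 0.0609
```

Emit:
{"fn": "move_arm", "kwargs": {"moves": [[0, 0, 0.3, 0], [0, 0, 0.5, 0], [0, 0, 0.5, 0]]}}

```text
time_s: 10.85
position: [0.5754, -0.0782, 0.0654]
tool_rot: [[0.024, 1.0, 0.001], [1.0, -0.024, -0.0], [-0.0, 0.001, -1.0]]
ft_force: [-2.7, 1.9, 5.0]
grip_width: 0.0612
```

```bash
python3 - <<'E'
from zz import *
goto(.575,-.078,.063,1.547)
show("side","side9",275,100,70,80,8,tcpbox(.051,.064,.120,.017,.002))
E
```

```text
t 10.85 pos [ 0.5754 -0.0782  0.0654] yaw 1.5468 zax [ 6.e-04 -2.e-04 -1.e+00] -> shift [ 0.2 -0.4  2.3] spin -0.0002 ft [-2.66  1.94  5.02] grip 0.0612 q [-19.4  34.3  82.7  -0.   63.  -18. ]
```

View pics/side9.png

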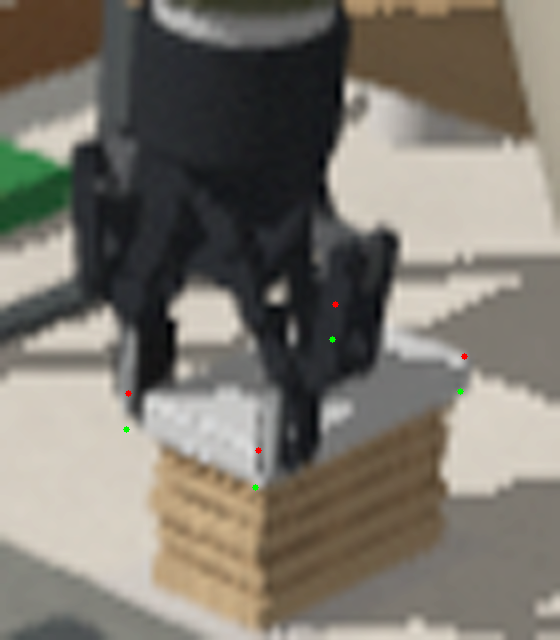

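Emit:
{"fn": "move_arm", "kwargs": {"moves": [[0, 0, 0, 0], [0, 0, 0, 0], [0, 0, 0, 0], [0, 0, 0, 0], [0, 0, 0, 0], [0, 0, 0, 0], [0, 0, 0, 0], [0, 0, 0, 0]], "grip": 0}}

```text
time_s: 11.7
position: [0.5753, -0.0782, 0.0648]
tool_rot: [[0.024, 1.0, -0.0], [1.0, -0.024, 0.0], [0.0, -0.0, -1.0]]
ft_force: [-0.4, -0.6, -0.2]
grip_width: 0.0853
```

Emit:
{"fn": "move_arm", "kwargs": {"moves": [[0, 0, -3, 0], [0, 0, -8, 0], [0, 0, -15, 0], [0, 0, -24, 0], [0, 0, -33, 0], [0, 0, -40, 0], [5, 0, -45, 0], [15, 0, -45, 0], [30, 0, -45, 0], [50, 0, -45, 0], [75, 0, -45, 0], [100, 0, -45, 0], [120, 0, -45, 0], [130, 0, -45, 0], [135, 0, -45, 0], [135, 0, -45, 0]]}}

```text
time_s: 13.3
position: [0.5784, 0.0572, 0.1096]
tool_rot: [[0.023, 1.0, -0.0], [1.0, -0.023, -0.0], [-0.0, -0.0, -1.0]]
ft_force: [-0.1, 0.2, 0.1]
grip_width: 0.0858
```

```bash
python3 - <<'E'
from zz import *
goto(.5569,.0575,.1,-1.7029)
show("side","side10",265,70,90,110,6)
show("top","top10",270,150,140,100,5.6)
E
```

```text
t 13.3 pos [0.5784 0.0572 0.1096] yaw 1.5475 zax [-4.e-04 -1.e-04 -1.e+00] -> shift [ -0.2 -21.5   9.6] spin 0.1088 ft [-0.15  0.16  0.06] grip 0.0858 q [-6.  31.3 79.8 -0.  69.  -4.7]
```

View pics/side10.png

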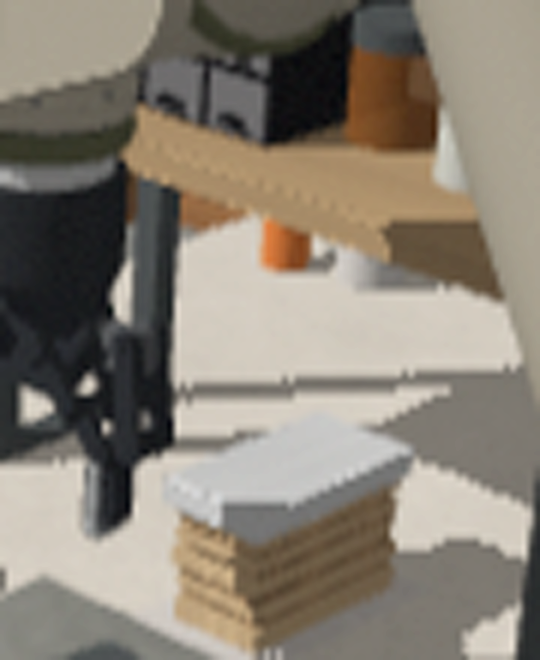

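View pics/top10.png

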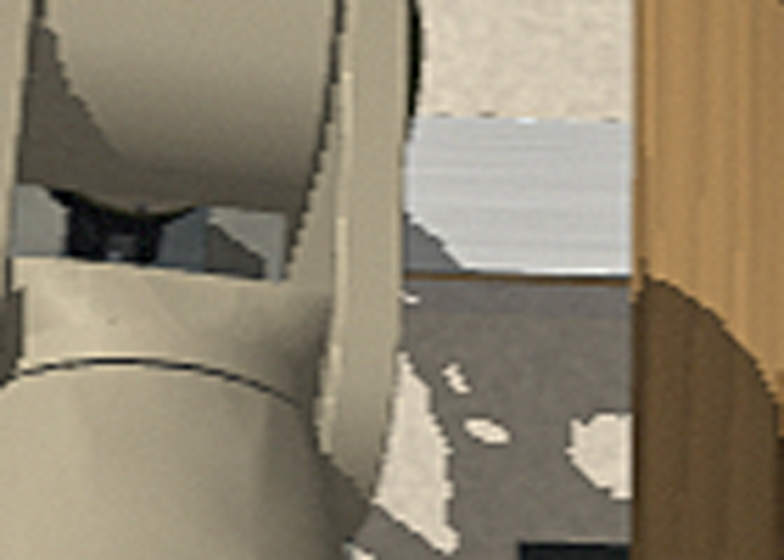

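```bash
python3 - <<'E'
from fit import *
S=lambda z:px(z,5,(270,80)); D=lambda z:px(z,13,(334,168)); Z=lambda z:px(z,6,(265,70))
f=lambda p: np.vstack([box(*p[:3],.110,.054,.067),box(*p[:3],.110,.054,0)])
s=[("side",3,S((126,372))),("side",2,S((189,412))),("side",1,S((309,350))),("side",0,S((245,317)))]
t=[("top",3,D((131,66))),("top",2,D((128,376)))]; b=[("top",7,D((58,117))),("top",6,D((64,410)))]
fit(f,[.575,-.13,-1.57],s); fit(f,[.575,-.13,-1.57],t)
g=lambda p: box(*p[:3],.120,.064,.082)
fit(g,[.575,-.13,-1.57],[("side",3,Z((164,481))),("side",2,Z((264,512))),("side",1,Z((413,450))),("side",0,Z((315,412)))])
g=lambda p: box(*p[:3],.120,.064,.067)
fit(g,[.575,-.13,-1.57],[("side",3,Z((164,510))),("side",2,Z((266,544))),("side",1,Z((411,478)))])
E
```

```text
[ 0.566  -0.1279 -1.6141] rms px 0.71 [-0.5  0.2  0.3 -1.6  0.4  0.  -0.2  0.9]
[ 0.574  -0.1316 -1.5892] rms px 0.24 [-0.   0.3  0.  -0.3]
[ 0.5701 -0.1298 -1.5726] rms px 0.56 [ 0.  -0.3 -0.1  1.5  0.1 -0.3  0.  -0.3]
[ 0.5687 -0.1293 -1.5568] rms px 0.48 [ 0.1 -0.3 -0.2  1.   0.1 -0.5]
```

```bash
python3 -c "
from h import *
goto(.5572,.0595,.003,-1.7029)"
```

```text
t 13.4 pos [0.5785 0.0562 0.1097] yaw 1.5463 zax [-1.e-04 -2.e-04 -1.e+00] -> shift [  2.7 -21.4 106.7] spin 0.1076 ft [-0.25 -1.1  -0.2 ] grip 0.0852 q [-6.1 31.3 79.7 -0.  69.  -4.7]
```

Emit:
{"fn": "move_arm", "kwargs": {"moves": [[2, -10, 5, 0.05], [2.5, -21.5, 15, 0.107], [2.5, -21.5, 30, 0.107], [2.5, -21.5, 40, 0.107], [2.5, -21.5, 45, 0.107], [2.5, -21.5, 45, 0.107]]}}

```text
time_s: 14.0
position: [0.5571, 0.0594, 0.0643]
tool_rot: [[0.131, 0.991, -0.001], [0.991, -0.131, 0.0], [-0.0, -0.001, -1.0]]
ft_force: [0.8, 0.1, 0.7]
grip_width: 0.0851
```

```bash
python3 - <<'E'
from zz import *
goto(.5572,.0595,.003,-1.7029)
show("side","side11",245,110,90,90,7,tcpbox(.024,.048,.060,-.065+.030,-.065))
E
```

```text
t 14.0 pos [0.5571 0.0594 0.0643] yaw 1.4394 zax [-1.e-03  1.e-04 -1.e+00] -> shift [ 0.1  0.2 61.3] spin 0.0007 ft [0.8  0.14 0.68] grip 0.0851 q [-6.  32.8 86.1 -0.  61.1  1.5]
```

View pics/side11.png

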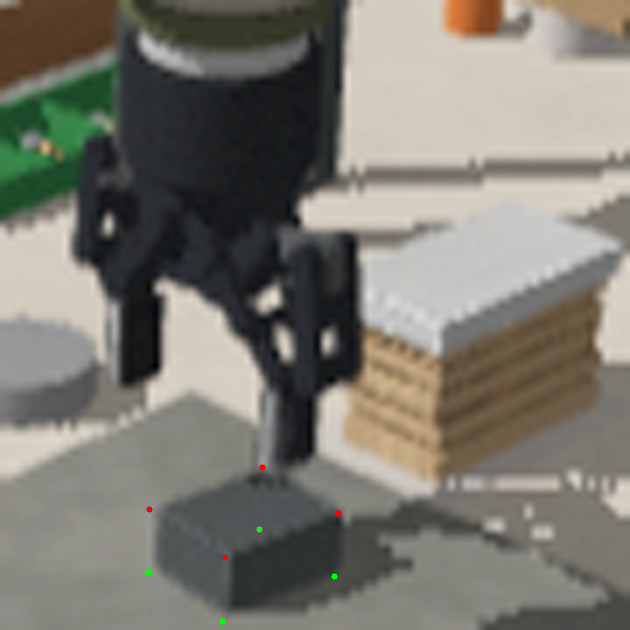

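Emit:
{"fn": "move_arm", "kwargs": {"moves": [[0, 0, 10, 0], [0, 0, 25, 0], [0, 0, 40, 0], [0, 0, 52, 0], [0, 0, 59, 0], [0, 0, 61.5, 0], [0, 0, 61.5, 0]]}}

```text
time_s: 14.75
position: [0.5572, 0.0598, 0.0033]
tool_rot: [[0.131, 0.991, -0.0], [0.991, -0.131, -0.0], [-0.0, 0.0, -1.0]]
ft_force: [0.4, 0.2, -0.1]
grip_width: 0.0856
```

Emit:
{"fn": "move_arm", "kwargs": {"moves": [[0, 0, 0, 0], [0, 0, 0, 0], [0, 0, 0, 0], [0, 0, 0, 0], [0, 0, 0, 0], [0, 0, 0, 0], [0, 0, 0, 0], [0, 0, 0, 0]], "grip": 1, "grip_force": 100}}

```text
time_s: 15.55
position: [0.5577, 0.0598, 0.0044]
tool_rot: [[0.131, 0.991, 0.002], [0.991, -0.131, -0.0], [0.0, 0.002, -1.0]]
ft_force: [-0.3, 1.0, 6.6]
grip_width: 0.0463
```

Emit:
{"fn": "move_arm", "kwargs": {"moves": [[0, 0, -2, 0], [0, 0, -6, 0], [0, 0, -13, 0], [0, 0, -23, 0], [0, 0, -36, 0], [0, 0, -52, 0], [0, 0, -70, 0], [0, 0, -88, 0], [0, 0, -104, 0], [0, 0, -114, 0], [0, 0, -117, 0], [0, 0, -117, 0]]}}

```text
time_s: 16.75
position: [0.557, 0.0598, 0.1205]
tool_rot: [[0.131, 0.991, 0.0], [0.991, -0.131, -0.0], [0.0, 0.0, -1.0]]
ft_force: [0.9, -0.8, -6.0]
grip_width: 0.0457
```

```bash
python3 - <<'E'
from zz import *
goto(.575,-.05,.12,1.547)
goto(.575,-.083,.12,1.547)
show("side","side12",245,60,90,110,6,tcpbox(.024,.048,.060,-.003+.030,-.003))
E
```

```text
t 16.75 pos [0.557  0.0598 0.1205] yaw 1.4398 zax [ 3.e-04 -0.e+00 -1.e+00] -> shift [-106.5   32.2    0.5] spin -0.1072 ft [ 0.92 -0.78 -5.96] grip 0.0457 q [-6.  28.7 82.5  0.  68.7  1.5]
t 16.75 pos [0.557  0.0598 0.1205] yaw 1.4398 zax [ 3.e-04 -0.e+00 -1.e+00] -> shift [-139.2   36.5    0.5] spin -0.1072 ft [ 0.92 -0.78 -5.96] grip 0.0457 q [-6.  28.7 82.5  0.  68.7  1.5]
```

View pics/side12.png

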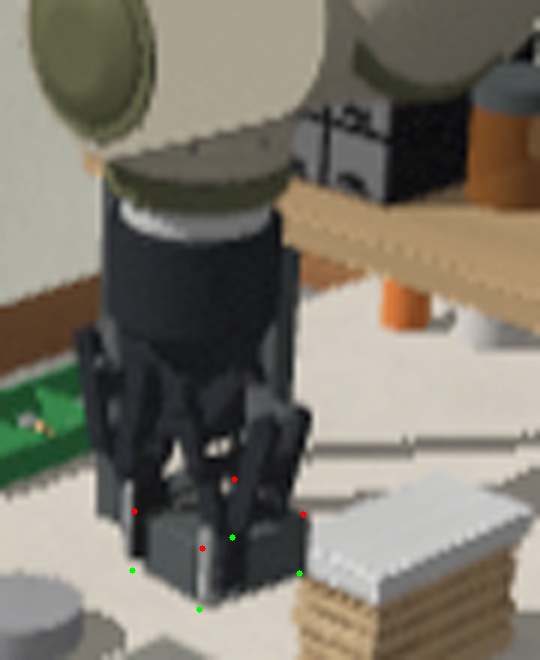

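Emit:
{"fn": "move_arm", "kwargs": {"moves": [[-3, 1, 0, -0.01], [-10, 3, 0, -0.03], [-22, 7, 0, -0.05], [-38, 11, 0, -0.07], [-55, 16, 0, -0.09], [-72, 21, 0, -0.1], [-87, 26, 0, -0.107], [-99, 30, 0, -0.107], [-106, 32, 0, -0.107], [-113, 33, 0, -0.107], [-120, 34, 0, -0.107], [-127, 35, 0, -0.107], [-132, 36, 0, -0.107], [-136, 36, 0, -0.107], [-138, 36, 0, -0.107], [-139, 36, 0, -0.107], [-139, 36, 0, -0.107], [-139, 36, 0, -0.107]]}}

```text
time_s: 18.6
position: [0.5746, -0.0826, 0.1203]
tool_rot: [[0.024, 1.0, -0.0], [1.0, -0.024, 0.0], [0.0, -0.0, -1.0]]
ft_force: [0.2, -0.9, -5.6]
grip_width: 0.046
```

```bash
python3 - <<'E'
from zz import *
goto(.5746,-.083,.085,1.547)
show("side","side13",265,50,90,120,5,tcpbox(.024,.048,.060,-.003+.030,-.003))
E
```

```text
t 18.6 pos [ 0.5746 -0.0826  0.1203] yaw 1.547 zax [-0.  0. -1.] -> shift [-0.4 -0.  35.3] spin 0.0 ft [ 0.24 -0.86 -5.6 ] grip 0.046 q [-19.9  30.5  79.1   0.   70.4 -18.5]
```

View pics/side13.png

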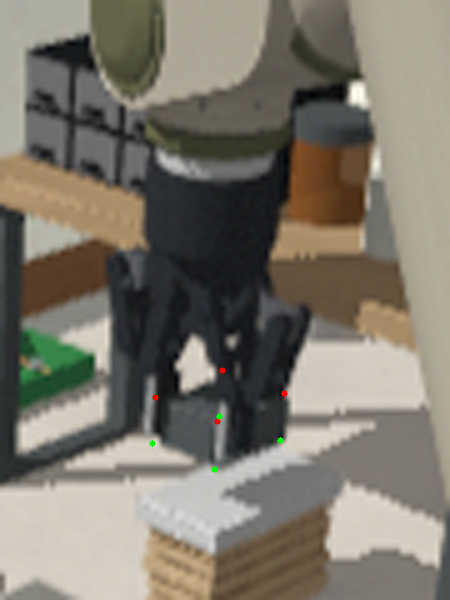

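No contact yet. I'm lowering towards the plate top, which I expect at TCP z of about 0.085.

Emit:
{"fn": "move_arm", "kwargs": {"moves": [[0, 0, 3, 0], [0, 0, 8, 0], [0, 0, 14, 0], [0, 0, 20, 0], [0, 0, 25, 0], [0, 0, 28, 0], [0, 0, 30, 0], [0, 0, 31, 0], [0, 0, 31, 0]]}}

```text
time_s: 19.55
position: [0.5747, -0.0828, 0.0893]
tool_rot: [[0.024, 1.0, 0.0], [1.0, -0.024, -0.0], [-0.0, 0.0, -1.0]]
ft_force: [-0.7, -0.8, -6.1]
grip_width: 0.0459
```

Emit:
{"fn": "move_arm", "kwargs": {"moves": [[0, 0, 0.5, 0], [0, 0, 1, 0], [0, 0, 1.5, 0], [0, 0, 2, 0], [0, 0, 2, 0]]}}

```text
time_s: 20.05
position: [0.5746, -0.0827, 0.0872]
tool_rot: [[0.024, 1.0, -0.0], [1.0, -0.024, 0.0], [0.0, -0.0, -1.0]]
ft_force: [-0.1, -0.1, -5.4]
grip_width: 0.046
```

Emit:
{"fn": "move_arm", "kwargs": {"moves": [[0, 0, 0.5, 0], [0, 0, 1, 0], [0, 0, 1, 0]]}}

```text
time_s: 20.35
position: [0.5747, -0.0827, 0.0864]
tool_rot: [[0.024, 1.0, 0.0], [1.0, -0.024, -0.0], [-0.0, 0.0, -1.0]]
ft_force: [-0.7, 0.8, -4.6]
grip_width: 0.0461
```

Emit:
{"fn": "move_arm", "kwargs": {"moves": [[0, 0, 0.4, 0], [0, 0, 0.8, 0], [0, 0, 0.8, 0]]}}

```text
time_s: 20.65
position: [0.5747, -0.0827, 0.0863]
tool_rot: [[0.024, 1.0, 0.001], [1.0, -0.024, -0.0], [-0.0, 0.001, -1.0]]
ft_force: [-2.6, 2.2, 5.2]
grip_width: 0.0462
```

Emit:
{"fn": "move_arm", "kwargs": {"moves": [[0, 0, 0, 0], [0, 0, 0, 0], [0, 0, 0, 0], [0, 0, 0, 0], [0, 0, 0, 0], [0, 0, 0, 0], [0, 0, 0, 0], [0, 0, 0, 0]], "grip": 0}}

```text
time_s: 21.45
position: [0.5747, -0.0827, 0.0855]
tool_rot: [[0.024, 1.0, 0.0], [1.0, -0.024, 0.0], [0.0, 0.0, -1.0]]
ft_force: [-0.1, -0.1, -0.5]
grip_width: 0.0852
```

Emit:
{"fn": "move_arm", "kwargs": {"moves": [[0, 0, -3, 0], [0, 0, -8, 0], [0, 0, -15, 0], [0, 0, -25, 0], [0, 0, -35, 0], [0, 0, -43, 0], [5, 0, -46, 0], [15, 0, -46, 0], [30, 0, -46, 0], [50, 0, -46, 0], [75, 0, -46, 0], [100, 0, -46, 0], [120, 0, -46, 0], [128, 0, -46, 0], [130, 0, -46, 0], [130, 0, -46, 0]]}}

```text
time_s: 23.05
position: [0.5777, 0.0472, 0.1313]
tool_rot: [[0.024, 1.0, -0.0], [1.0, -0.024, -0.0], [-0.0, -0.0, -1.0]]
ft_force: [-0.0, -0.0, -0.7]
grip_width: 0.0856
```

```bash
python3 - <<'E'
from zz import *
goto(.5746,-.03,.085,1.547)
show("side","side14",275,90,80,90,7)
show("top","top14",330,150,100,70,7)
for k in("weight_center","plate_center"):
    for n in ("side","top"):
        for r in env.tip_of(n,k)[:1]: print(n,k,np.round(r["point"],1),round(r["conf"],2),np.round(onz(n,r["point"][1],r["point"][0],.097 if k[0]=="w" else .0745),4))
E
```

```text
t 23.05 pos [0.5777 0.0472 0.1313] yaw 1.5471 zax [-3.e-04 -1.e-04 -1.e+00] -> shift [-77.3  -1.2  46.4] spin 0.0001 ft [-0.05 -0.05 -0.71] grip 0.0856 q [-7.  29.8 78.5 -0.  71.8 -5.7]
side weight_center [145.2 309.1] 0.59 [ 0.5659 -0.1047  0.097 ]
top weight_center [182.9 361.4] 0.96 [ 0.5754 -0.1106  0.097 ]
side plate_center [145.3 309.2] 0.74 [ 0.5945 -0.1426  0.0745]
top plate_center [188.1 365.5] 0.55 [ 0.5663 -0.1256  0.0745]
```

View pics/side14.png

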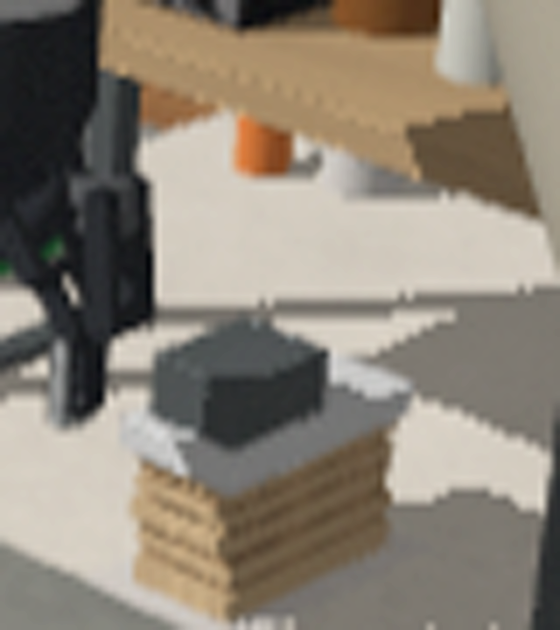

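View pics/top14.png

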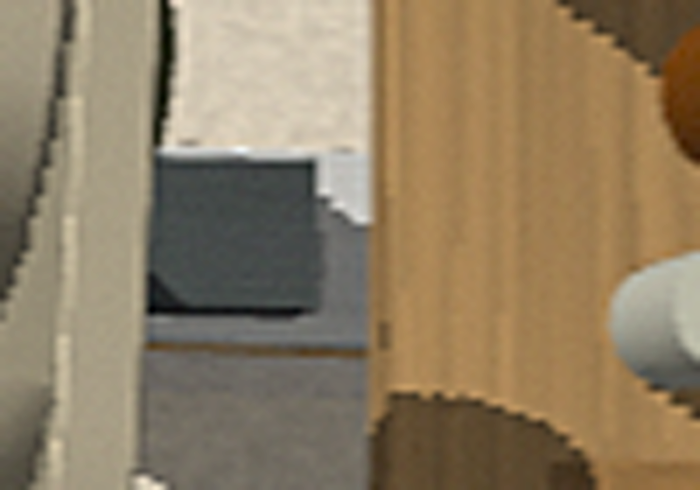

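Emit:
{"fn": "move_arm", "kwargs": {"moves": [[-5, 0, 0, 0], [-20, -1, 0, 0], [-40, -1, 0, 0], [-60, -1, 0, 0], [-78, -1, 0, 0], [-88, -1, 3, 0], [-92, -1, 10, 0], [-92, -1, 22, 0], [-92, -1, 34, 0], [-92, -1, 40, 0], [-92, -1, 43, 0], [-92, -1, 43, 0]], "grip": 0.65, "grip_force": 40}}

```text
time_s: 24.55
position: [0.5745, -0.0443, 0.0881]
tool_rot: [[0.023, 1.0, -0.001], [1.0, -0.023, 0.0], [0.0, -0.001, -1.0]]
ft_force: [0.7, -0.1, 0.4]
grip_width: 0.0303
```

```bash
python3 - <<'E'
from zz import *
goto(.5746,-.083,.088,1.547)
show("side","side15",265,70,90,110,6)
E
```

```text
t 24.55 pos [ 0.5745 -0.0443  0.0881] yaw 1.5474 zax [-8.e-04  3.e-04 -1.e+00] -> shift [-38.7   1.    0. ] spin 0.0004 ft [ 0.68 -0.13  0.42] grip 0.0303 q [-16.2  32.3  82.    0.   65.7 -14.8]
```

View pics/side15.png

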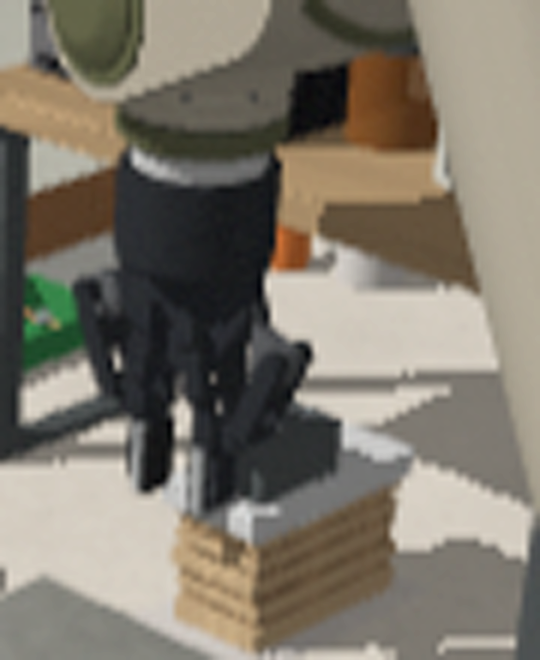

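Emit:
{"fn": "move_arm", "kwargs": {"moves": [[-4, 1, 0, 0], [-8, 1, 0, 0], [-12, 1, 0, 0], [-15, 1, 0, 0], [-17, 1, 0, 0], [-18, 1, 0, 0], [-19, 1, 0, 0], [-20, 1, 0, 0], [-21, 1, 0, 0], [-22, 1, 0, 0], [-23, 1, 0, 0], [-24, 1, 0, 0], [-25, 1, 0, 0], [-26, 1, 0, 0]]}}

```text
time_s: 26.0
position: [0.5749, -0.0705, 0.0885]
tool_rot: [[0.024, 1.0, -0.0], [1.0, -0.024, 0.0], [0.0, -0.0, -1.0]]
ft_force: [0.1, 3.4, 0.5]
grip_width: 0.0301
```

```bash
python3 - <<'E'
from zz import *
goto(.5746,-.083,.088,1.547)
show("side","side16",265,70,90,110,6)
E
```

```text
t 26.0 pos [ 0.5749 -0.0705  0.0885] yaw 1.5469 zax [-0.e+00  5.e-04 -1.e+00] -> shift [-12.5  -0.    0.5] spin -0.0001 ft [0.08 3.45 0.48] grip 0.0301 q [-18.7  32.5  81.5   0.   66.  -17.3]
```

View pics/side16.png

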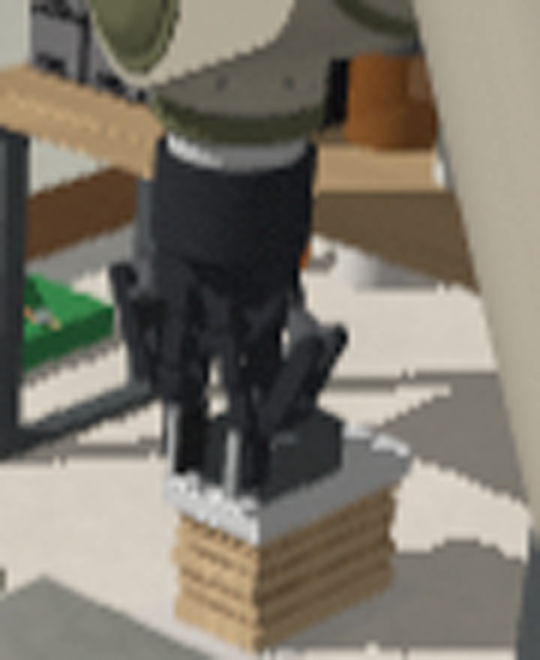

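Emit:
{"fn": "move_arm", "kwargs": {"moves": [[-1, 0, 0, 0], [-2, 0, 0, 0], [-3, 0, 0, 0], [-4, 0, 0, 0], [-5, 0, 0, 0], [-6, 0, 0, 0], [-7, 0, 0, 0], [-8, 0, 0, 0], [-9, 0, 0, 0], [-10, 0, 0, 0], [-11, 0, 0, 0], [-12, 0, 0, 0], [-12.5, 0, 0, 0], [-12.5, 0, 0, 0]]}}

```text
time_s: 27.45
position: [0.5746, -0.0834, 0.0885]
tool_rot: [[0.024, 1.0, -0.0], [1.0, -0.024, -0.0], [-0.0, -0.0, -1.0]]
ft_force: [-0.3, 2.8, 0.3]
grip_width: 0.0301
```

Emit:
{"fn": "move_arm", "kwargs": {"moves": [[2, 0, 0, 0], [6, 0, 0, 0], [12, 0, 0, 0], [22, 0, 0, 0], [35, 0, 0, 0], [55, 0, -10, 0], [80, 0, -30, 0], [110, 0, -50, 0], [145, 0, -70, 0], [185, 0, -80, 0], [225, 0, -80, 0], [255, 0, -80, 0], [265, 0, -80, 0], [265, 0, -80, 0]]}}

```text
time_s: 28.85
position: [0.5805, 0.1833, 0.1683]
tool_rot: [[0.021, 1.0, -0.0], [1.0, -0.021, -0.0], [-0.0, -0.0, -1.0]]
ft_force: [0.3, -1.0, 0.2]
grip_width: 0.03
```

```bash
python3 - <<'E'
from zz import *
goto(.5746,-.083,.088,1.547)
show("side","side17",275,90,80,90,7)
show("top","top17",325,155,75,50,10)
E
```

```text
t 28.85 pos [0.5805 0.1833 0.1683] yaw 1.5493 zax [-3.e-04 -1.e-04 -1.e+00] -> shift [-2.663e+02 -1.000e-01  8.040e+01] spin 0.0023 ft [ 0.32 -1.    0.16] grip 0.03 q [ 6.4 30.5 70.4 -0.  79.2  7.6]
```

View pics/side17.png

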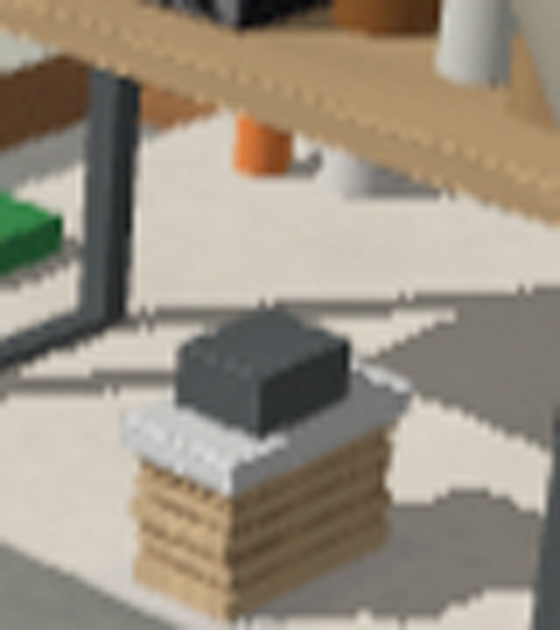

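View pics/top17.png

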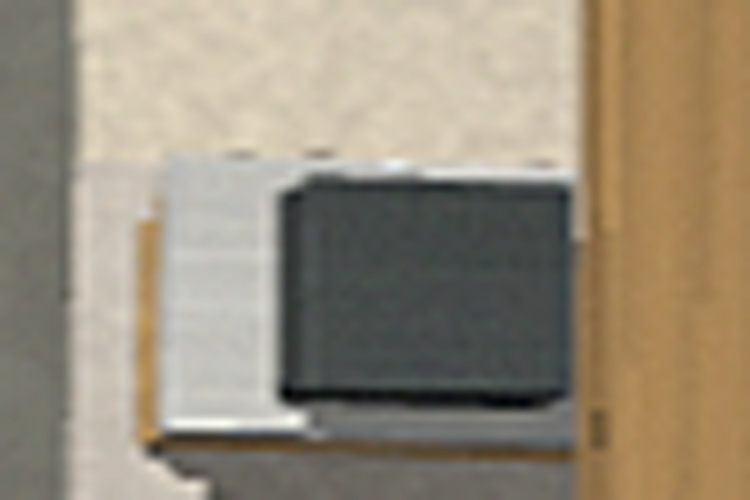

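```bash
python3 - <<'E'
from fit import *
Z=lambda z:px(z,7,(275,90)); T=lambda z:px(z,10,(325,155)); D=lambda z:px(z,13,(334,168)); S=lambda z:px(z,5,(270,80))
pl=lambda p: np.vstack([box(*p[:3],.120,.064,.082),box(*p[:3],.120,.064,.067)])
bl=lambda p: np.vstack([box(*p[:3],.060,.048,.112),box(*p[:3],.060,.048,.082)])
x0=[.574,-.128,-1.58]
print("side plate");fit(pl,x0,[("side",3,Z((122,418))),("side",2,Z((230,462))),("side",1,Z((413,380))),("side",6,Z((231,494))),("side",5,Z((410,405)))])
print("side block");fit(bl,x0,[("side",3,Z((178,350))),("side",2,Z((262,380))),("side",1,Z((350,342))),("side",0,Z((267,308))),("side",6,Z((262,436))),("side",7,Z((178,405))),("side",5,Z((348,397)))])
print("top plate");fit(pl,x0,[("top",3,T((163,157))),("top",2,T((163,432)))])
print("top block");fit(bl,x0,[("top",3,T((303,182))),("top",2,T((303,390))),("top",6,T((284,400))),("top",7,T((284,192)))])
f=lambda p: np.vstack([box(*p[:3],.110,.054,.067),box(*p[:3],.110,.054,0)])
print("pile side, top");fit(f,x0,[("side",3,S((126,372))),("side",2,S((189,412))),("side",1,S((309,350))),("side",0,S((245,317)))]);fit(f,x0,[("top",3,D((131,66))),("top",2,D((128,376)))])
E
```

```text
side plate
[ 0.5733 -0.1332 -1.5911] rms px 0.39 [-0.3 -0.7  0.5  0.  -0.1 -0.1  0.   0.  -0.1  0.8]
side block
[ 0.57   -0.1244 -1.5703] rms px 0.54 [-0.1 -0.8  0.5 -0.2  0.6 -0.6 -0.1 -0.5 -0.2  1.1 -0.7  0.4 -0.   0.6]
top plate
[ 0.5738 -0.1274 -1.5798] rms px 0.13 [ 0.  -0.2 -0.   0.2]
top block
[ 0.5732 -0.1236 -1.583 ] rms px 0.53 [ 0.6 -0.7  0.6  0.  -0.6  0.3 -0.6  0.2]
pile side, top
[ 0.566  -0.1279 -1.6141] rms px 0.71 [-0.5  0.2  0.3 -1.6  0.4  0.  -0.2  0.9]
[ 0.574  -0.1316 -1.5892] rms px 0.24 [-0.   0.3  0.  -0.3]
```

```bash
python3 - <<'E'
from zz import *
c=[]
for b,L,W,zs,col in [((.574,-.1285,-1.59),.12,.064,(.082,.067),(0,0,255)),((.5735,-.1242,-1.585),.06,.048,(.112,.082),(0,255,255)),((.574,-.1316,-1.592),.11,.054,(.067,0),(255,0,0))]:
    c+=[(k,col) for z in zs for k in box(*b,L,W,z)]
show("side","side18",288,125,52,55,11,c)
E
```

```text
(no output)
```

View pics/side18.png

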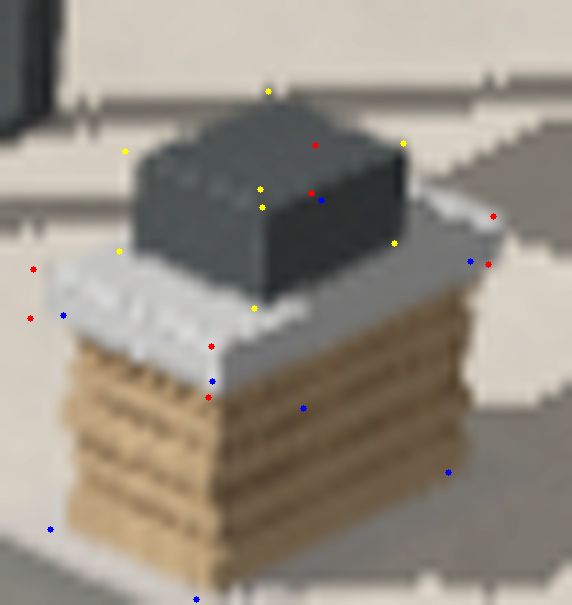

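```bash
python3 - <<'E'
from h import *
a=cv2.imread("pics/top0.png"); b=env.get_image("top")[:,:,::-1]; cv2.imwrite("pics/top19.png",b)
s=env.observe(); print(s['time_s'],np.round(s['ft_force'],2))
E
```

```text
29.05 [-1.12 -0.39  0.52]
```

View pics/top19.png

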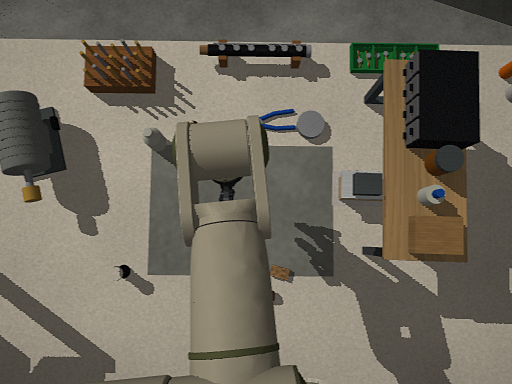

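The plate and block sit on the pile at about (362,186). The tin, pliers, barrel, glue, cork and shelf goods that show are all where they started, so I'm handing the job in.

```bash
python3 -c "
from rig import env
print(env.close_job())"
```

```text
the job is handed in; nothing more can be done
None
```

The plate is on the pile and the steel block is on the plate, both released, and I handed the job in at about 29 s. No verdict was reported.

**How it was done:** The moves could not tilt the gripper, so I kept it upright and about 4 cm or more in front of the shelf edge.
- **Plate:** I gripped it near its front end and lowered it until it touched at about 8 N, which put the pile top at about 67 mm. Then I released it.
- **Block:** I gripped it off-centre and lowered it onto the front of the plate until it touched at about 11 N. After releasing it, I pushed it gently (about 3 N) back towards the middle with the half-closed fingers.

**Last checks:**

| Check | Top camera and arm positions | Side camera |
|---|---|---|
| Plate from pile centre | about 3–5 mm, turned by less than 2° | up to about 9 mm |
| Block from plate centre | about 4–5 mm, turned by less than 2° | up to about 9 mm |

- **Disagreement:** the side-camera figures came from corners picked by eye and that view has a bias of about 1 pixel. An overlay comparison supported the smaller values, and both are inside the 12 mm limit.
- **Forces and surroundings:** no force suggested a bump against the shelf, and the gripper was well clear at the end. The bench items visible in the last top picture had not moved. The screwdriver and mouthpiece were mostly hidden behind the arm, so I could not confirm those two.

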